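# Open the bar clamp on a mended chopping board

### The job

The glue in the olive-wood chopping board has set and the clamp's screw is already slackened, so open the clamp: press the red release button on its sliding jaw and, keeping the button down, push the jaw back along the bar all the way to the end stop. Then let the button spring up and move clear; leave the board lying where it is, and do not disturb the kitchen things around it.

Things in the scene. Friction and masses are not known exactly. Their poses are not given: they have to be found in the camera images.
- button_top (a point): Centre of the top of the red release button (26 x 26 mm) on the clamp's sliding jaw; moves with jaw and button. 66 mm above the counter when up; x axis = opening direction along the bar, away from the board; z up. Spring 5 N (up) to 9 N (down) lifts it when let go. Its surround is 45 mm high (54 mm at two thin side lips). The jaw head beside it: 54 mm high from 21 mm, 66.5 mm high from 31 mm off.
- rest_face (a point): Upright thumb rest of the sliding jaw, a blue plate 38 mm wide, 10 mm thick, up to 94 mm above the counter, behind the button. This point: centre of its face that looks at the button, 78 mm up, 18 mm from the button's centre in the opening direction (its x axis, square to the face). A fingertip pressing the button can push this face with its side.
- jaw (a joint): Sliding jaw of the clamp, m: 0 = closed on the board (as it starts), 0.110 = against the end stop of the bar. It slides with about 2.5 N of friction when the button is down; with the button up the ratchet (notches every 10 mm) stops it from opening.
- release (a joint): Release button, m: 0 = up, 0.010 = fully down; the jaw is free to open from 0.005.
- clamp: Sash clamp, standing firmly on two rubber feet: steel bar 16 mm wide, its top 36 mm up, blue fixed head with a slackened screw, blue sliding jaw. Origin on the counter under the button's starting place; x along the bar in the opening direction, z up. Along x the bar runs from -280 mm (screw and its cross handle to -352 mm) to +160 mm (end stop, 42 mm high).
- board: Mended olive-wood chopping board of four strips, 180 mm (along the bar) x 280 x 22 mm, 0.95 kg, lying loose on the bar and two pine battens between the clamp's jaws, its top 58 mm above the counter; origin at the centre of its underside.
- masher: Stainless potato masher, 230 mm long, lying on the counter; origin near its middle.
- ramekin: White ceramic ramekin, 90 mm wide and 50 mm high; origin at the centre of its underside.
- spoon: Bamboo spoon, 290 mm long, lying on the counter; origin near its middle.
- glue: Yellow wood-glue bottle with an orange nozzle, 60 mm wide and 165 mm high, standing; origin at the centre of its underside.
- jar0: The first closed glass jar, 58 mm wide and 86 mm high, standing on the lazy-susan turntable (260 mm across, 31 mm high); origin at the centre of its underside.
- jar1: The second closed glass jar, 58 mm wide and 86 mm high, standing on the lazy-susan turntable (260 mm across, 31 mm high); origin at the centre of its underside.
- jar2: The third closed glass jar, 58 mm wide and 86 mm high, standing on the lazy-susan turntable (260 mm across, 31 mm high); origin at the centre of its underside.

How it is judged:
On the way, in this order (a step that is already met when the one before it is completed fails the run):
1. the release button is pressed in while the jaw is still closed on the board (value of joint release above 0.005 m and value of joint jaw below 0.012 m), for 0.05 s.
2. the jaw is pushed back to the end stop (value of joint jaw above 0.102 m), for 0.1 s.
At the end, for the whole second after the job is handed in: The jaw stands within 8 mm of the end stop (joint above 0.102 m), the release button has sprung up (below 2.5 mm), the board lies flat and still within 10 mm of where it was, and the masher, ramekin, spoon, glue bottle and jars stand within 20 mm of where they were (value of joint jaw above 0.102 m and value of joint release below 0.0025 m and distance of board from where it was at the start of the episode below 0.01 m and angle between board's own z axis and vertical below 0.05 rad and linear speed of board below 0.02 m/s and distance of each of masher, ramekin, spoon, glue, jar0, jar1, jar2 from where it was at the start of the episode below 0.02 m); the robot touches nothing.
It fails at once if the board is lifted or carried, tipped, or shoved by more than 15 mm (distance of board from where it was at the start of the episode above 0.015 m or angle between board's own z axis and vertical above 0.08 rad).
It fails at once if one of the kitchen things around (masher, ramekin, spoon, glue bottle, jars) is lifted, carried or pushed by more than 30 mm (distance of any of masher, ramekin, spoon, glue, jar0, jar1, jar2 from where it was at the start of the episode above 0.03 m).
It fails at once if a jar or the glue bottle is tipped (angle between any of jar0, jar1, jar2, glue's own z axis and vertical above 0.35 rad).
It also fails if it takes over 38 s, if anything falls off the work surface, if the arm or the gripper's body presses on something with over 40 N, if the wrist force passes 120 N, or if a joint passes its speed limit or range.

### The arm

A 6-joint arm with a two-finger parallel gripper is mounted at the origin on the work surface. World frame = base frame: x ahead of the robot, y to its left, z up, the work surface at z = 0. Lengths are in m, angles in rad, forces in N, time in s.
With the tool pointing down it reaches from about 0.275 to 0.825 m from the base axis. Payload 4.9 kg.
Tool frame: the origin (TCP) lies on the mounting face of the last link; the fingertips stand 173 mm ahead of it and the grasp point (between the pads) lies 155 mm ahead of it (env.grip_point_offset is the distance from the TCP to the grasp point, in m); z points along the fingers, y is the line along which they close (so a half turn about z gives the same grasp; the last joint's range is limited). The gripper opens to 85 mm and grips with 20 to 120 N. Pads are 22 mm wide; open, the fingers measure 114 mm over their backs; the gripper's body (76 mm by 85 mm) begins 54 mm behind the grasp point. The pads swing forward as they close: fully open they stand 13 mm farther back than shut.
Start: joints at [-1.302, 0.326, -0.193, 1.052, 0, 1.437], TCP at [0.216, -0.506, 0.405] pointing down, gripper open.
Joint ranges: [-2.65, 2.65], [-0.97, 1.79], [-1.3, 1.35], [-1.93, 2.1], [-1.47, 1.37], [-3.14, 3.14]. Speed limits (rad/s): [2.57, 2.57, 3.14, 3.14, 3.14, 3.14].

### API

Orientations are given as a rotation vector (axis times angle).
In Python, from workcell import sensors, imaging, order, env gives the robot as it stands.
- The arm moves only by the tool send_rows, never from a script. Its argument "motion" is a list of rows, each a list of 3 entries, a list of its own where there are three numbers: the shift along the tool's x, y, z in m, then the turn, a rotation vector about the tool's x, y, z in degrees, then the opening, from 0 (shut) to 1 (fully open). In form: [[[x, y, z], [rx, ry, rz], jaw], ...]. A call has exactly 10 rows; each row shifts and turns the commanded pose from where the row before left it, along the tool's axes as they then stand; what a row does not reach is not made up. A row lasts 1/8 s, in which the tool goes at most 62.5 mm and 10.7 degrees, less where a joint would pass 70% of its speed; a pose out of reach is approached as far as the arm can. A call is refused whole if a number of a shift passes 0.0625 or a number of a turn 10.7, either way. A call with a gripper value outside its range is refused whole. The fingers move at their own pace and stop on an object; "newtons" is the grip in N (left out, the last holds). Time passes only in rows, so rows that do not move let the fingers close, or fill a call up. It gives the time, the measured TCP pose, the force, the opening and the grip force at its end, in the units of the state.
- sensors.sense(): the state, without advancing time (a new reading comes with each control period).
- imaging.snapshot(name): name is "scene" or "top" or "wrist"; returns a dict with "frame" (420x560x3 uint8, red, green, blue), "fx", "fy", "cx", "cy" (pixels), "D" ([k1, k2, p1, p2, k3] as OpenCV has them; the pictures are not rectified), "rvec" (rotation vector, rad) and "tvec" (3), from world to camera coordinates, as OpenCV has them. Camera axes: x right, y down, z forward; pixel columns grow to the right and rows downward; lengths in m; the calibration is good to about 2 mm. A picture is of the moment at which its call begins. There is no depth.
- order.sign_off(): hands the job in; it is judged then, once.
The state is a dict: "t": time; "joint_pos": joint angles; "dq": joint speeds; "joint_torque": joint torques, N m; "tool_pos": TCP position; "orientation": TCP orientation; "ft_force": force on the tool from outside, world axes, zero at the start; "torque": the same for the moment, N m; "grip_width": finger opening in m; "gripper_force": force on a finger pad.
Only numpy, scipy, OpenCV 4.12 (cv2) and the standard library are available. Lean on these libraries where they do the work, as an engineer would, in place of code of your own. Each camera call takes 0.05 s, during which the arm holds its last target. There are 200 camera calls.

## Working session

There is one attempt and no reset: what is moved stays moved. The work goes in short steps, Python scripts to look and compute and a tool call to move; the robot and the scene stay as the last step left them, time stands still between calls to the robot, and variables do not carry over. Pictures are saved under pics/ and viewed, at most 10 in all, crops included, and the job is handed in when it is done.

Besides the shell and the picture viewer there is one more tool, called after ">>>" as name(argument=value, ...) on one line, values as JSON. send_rows: Moves the arm, as the interface text tells. Its arguments: {"type":"object","properties":{"motion":{"type":"array"},"newtons":{"type":"number"}},"required":["motion"]}

```bash
mkdir -p pics
cat > h.py <<'E'
import numpy as np, cv2
from workcell import sensors, imaging, order, env
def snap(n,f=None):
    s=imaging.snapshot(n)
    if f: cv2.imwrite(f,s["frame"][:,:,::-1])
    s["K"]=np.array([[s["fx"],0,s["cx"]],[0,s["fy"],s["cy"]],[0,0,1.]]); s["D"]=np.array(s["D"],float)
    return s
def ray(s,px):
    R=cv2.Rodrigues(np.array(s["rvec"],float))[0]; t=np.array(s["tvec"],float)
    u=cv2.undistortPoints(np.array([[px]],float),s["K"],s["D"])[0,0]
    return -R.T@t, R.T@np.array([u[0],u[1],1])
def onz(s,px,z):
    c,d=ray(s,px); return c+d*(z-c[2])/d[2]
E
python3 - <<'E'
from h import *
a=snap("top","pics/top.png");b=snap("scene","pics/scene.png");print(sensors.sense())
for n,s in (("top",a),("scene",b)):
    h=cv2.cvtColor(s["frame"],cv2.COLOR_RGB2HSV)
    for nm,m in (("red",((h[...,0]<6)|(h[...,0]>174))&(h[...,1]>150)&(h[...,2]>80)),("blue",(h[...,0]>100)&(h[...,0]<125)&(h[...,1]>120)&(h[...,2]>50))):
        N,l,st,c=cv2.connectedComponentsWithStats(m.astype(np.uint8))
        for i in range(1,N):
            if st[i,4]>15: print(n,nm,st[i],c[i].round(1),onz(s,c[i],.066).round(4))
E
```

```text
{'t': 0.1, 'joint_pos': array([-1.30215788e+00,  3.26880579e-01, -1.93489157e-01,  1.05204585e+00,
       -1.65752966e-05,  1.43657961e+00]), 'dq': array([ 2.29525351e-03, -2.00046371e-03,  1.27312288e-03,  1.89192292e-03,
       -4.24349403e-05, -3.22811207e-04]), 'joint_torque': array([ 8.65563616e-04, -4.44239831e+01,  2.63037890e+01,  7.90790305e-03,
       -1.09225421e-04,  6.51698940e-06]), 'tool_pos': array([ 0.21555449, -0.5057114 ,  0.40397205]), 'orientation': array([-3.07649396e+00, -6.28209961e-01,  1.96700090e-04]), 'ft_force': array([-0.02627425,  0.14041069, -0.14917808]), 'torque': array([-0.02779296,  0.04473076, -0.00781193]), 'gripper_force': 0.0, 'grip_width': 0.08518288105492802}
top red [288 208   8   8  43] [291.4 211.2] [ 0.5099 -0.0409  0.066 ]
top blue [251 194   4   8  20] [252.4 197.4] [0.5569 0.0999 0.066 ]
top blue [283 205   6   9  28] [285.4 209.1] [ 0.5169 -0.0191  0.066 ]
top blue [294 210   9   9  53] [298.3 214. ] [ 0.5    -0.0659  0.066 ]
top blue [355 230   9  11  71] [359.4 235.5] [ 0.4268 -0.2861  0.066 ]
scene blue [258 146  10  11  83] [262.  150.1] [ 0.4374 -0.2736  0.066 ]
scene blue [270 190  16  26 250] [277.8 201. ] [ 0.5199 -0.0264  0.066 ]
scene blue [284 237  10   8  63] [288.6 240.6] [0.5774 0.1328 0.066 ]
scene blue [340 386  23  34 562] [350.7 403.5] [0.7172 0.6374 0.066 ]
scene blue [370 399  18  21 128] [378.9 409.1] [0.6694 0.6827 0.066 ]
```

View pics/top.png

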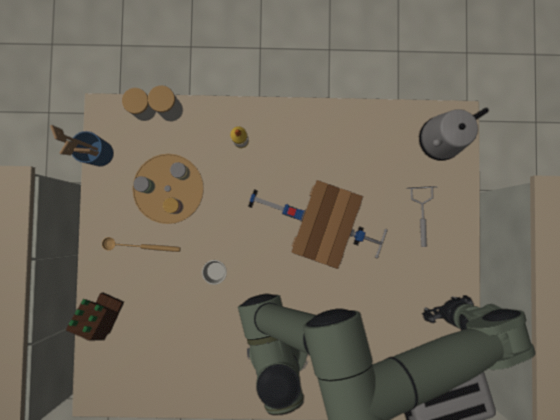

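View pics/scene.png

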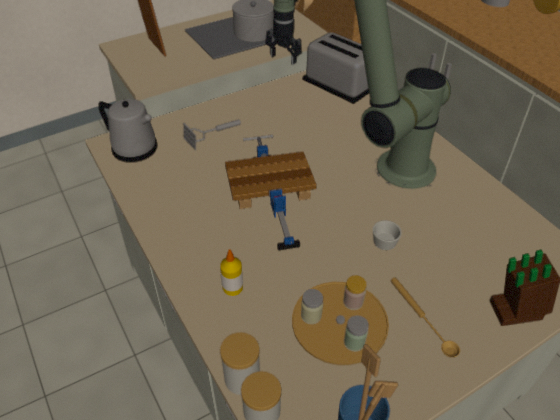

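The top view shows the red button at (291,211), the end stop at (252,197) and the fixed head at (359,235). So the button is near (0.51, -0.04) and opens at about 71° from x. The scene view shows the path along the bar is free. I'll move above the button, turn tool x along the bar and shut the fingers.

>>> send_rows(motion=[[[0.045,-0.031,0],[0,0,0],0],[[0.045,-0.031,0],[0,0,0],0],[[0.045,-0.031,0],[0,0,0],0],[[0.045,-0.031,0],[0,0,0],0],[[0.045,-0.031,0],[0,0,0],0],[[0.045,-0.031,0],[0,0,0],0],[[0.045,-0.031,0],[0,0,0],0],[[0.045,-0.031,0],[0,0,0],0],[[0.045,-0.031,0],[0,0,0],0],[[0.045,-0.031,0],[0,0,0],0]])

```text
t: 1.35
tool_pos: [0.5087, -0.0427, 0.4044]
orientation: [3.078, 0.629, -0.001]
ft_force: [0.7, 0.4, -0.6]
grip_width: -0.0002
gripper_force: 0.0
```

>>> send_rows(motion=[[[0,0,0],[0,0,-8],0],[[0,0,0],[0,0,-8],0],[[0,0,0],[0,0,-8],0],[[0,0,0],[0,0,-8],0],[[0,0,0],[0,0,-8],0],[[0,0,0],[0,0,-8],0],[[0,0,0],[0,0,0],0],[[0,0,0],[0,0,0],0],[[0,0,0],[0,0,0],0],[[0,0,0],[0,0,0],0]])

```text
t: 2.6
tool_pos: [0.5081, -0.0444, 0.4047]
orientation: [-2.557, -1.825, -0.0]
ft_force: [0.0, -0.8, -0.3]
grip_width: -0.0001
gripper_force: 0.0
```

Run:
```python
from h import *
a=snap("wrist","pics/w1.png");s=sensors.sense();print(s["tool_pos"],s["orientation"],s["grip_width"])
h=cv2.cvtColor(a["frame"],cv2.COLOR_RGB2HSV)
for nm,m in (("red",((h[...,0]<6)|(h[...,0]>174))&(h[...,1]>150)&(h[...,2]>80)),("blue",(h[...,0]>100)&(h[...,0]<125)&(h[...,1]>120)&(h[...,2]>50))):
    N,l,st,c=cv2.connectedComponentsWithStats(m.astype(np.uint8))
    for i in range(1,N):
        if st[i,4]>40:
            q=cv2.minAreaRect(np.argwhere(l==i)[:,::-1].astype(np.float32))
            P=cv2.boxPoints(q)
            print(nm,st[i],c[i].round(1),onz(a,c[i],.066).round(4),[onz(a,p,.066)[:2].round(4).tolist() for p in P],P.round().tolist())
```

```text
[ 0.50806676 -0.04440437  0.40465528] [-2.55674467e+00 -1.82549256e+00  8.90354192e-05] -0.00027893083771695124
red [269 170  26  25 640] [281.7 182. ] [ 0.5105 -0.0383  0.066 ] [[0.5028, -0.0234], [0.5253, -0.0311], [0.5179, -0.0535], [0.495, -0.0456]] [[269.0, 170.0], [294.0, 170.0], [294.0, 194.0], [269.0, 194.0]]
blue [266   8  31  15 450] [280.7  15. ] [0.5569 0.0995 0.066 ] [[0.5469, 0.1089], [0.5709, 0.1006], [0.5674, 0.0901], [0.5432, 0.0984]] [[266.0, 8.0], [296.0, 8.0], [296.0, 22.0], [266.0, 22.0]]
blue [262 146  41  22 743] [281.7 157.8] [ 0.518  -0.0164  0.066 ] [[0.5042, 0.0001], [0.5395, -0.0121], [0.5334, -0.0309], [0.4975, -0.0185]] [[262.0, 146.0], [302.0, 146.0], [302.0, 167.0], [262.0, 167.0]]
blue [264 195  37  27 886] [281.9 209. ] [ 0.5019 -0.0642  0.066 ] [[0.49, -0.045], [0.5231, -0.0564], [0.5149, -0.0818], [0.481, -0.0702]] [[264.0, 195.0], [300.0, 195.0], [300.0, 221.0], [264.0, 221.0]]
```

View pics/w1.png

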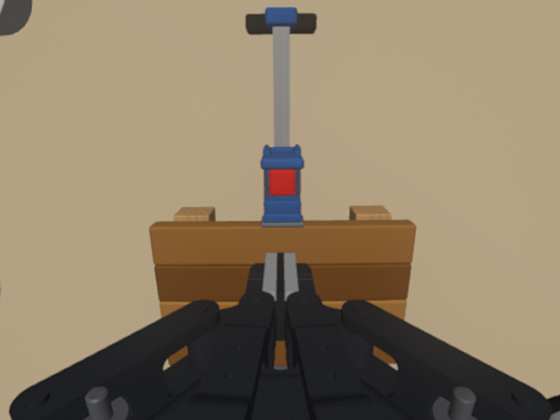

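The wrist view shows the button at (282,182) with the bar vertical in the image, so tool x is already aligned. I'll shift about 8 mm and descend to a tip height of about 78 mm.

>>> send_rows(motion=[[[0.008,0,0.02],[0,0,0],0],[[0,0,0.03],[0,0,0],0],[[0,0,0.03],[0,0,0],0],[[0,0,0.03],[0,0,0],0],[[0,0,0.02],[0,0,0],0],[[0,0,0.014],[0,0,0],0],[[0,0,0.01],[0,0,0],0],[[0,0,0],[0,0,0],0],[[0,0,0],[0,0,0],0],[[0,0,0],[0,0,0],0]])

```text
t: 3.9
tool_pos: [0.511, -0.0369, 0.2514]
orientation: [2.556, 1.826, 0.001]
ft_force: [1.0, -0.3, -0.4]
grip_width: -0.0
gripper_force: 0.0
```

Run:
```python
from h import *
a=snap("wrist","pics/w2.png");b=snap("scene");s=sensors.sense();print(s["tool_pos"],s["ft_force"])
cv2.imwrite("pics/s2.png",cv2.resize(b["frame"][140:260,210:350,::-1],None,fx=5,fy=5,interpolation=2))
```

```text
[ 0.51088984 -0.03688114  0.25119582] [0.43831471 0.01606019 0.48713149]
```

View pics/w2.png

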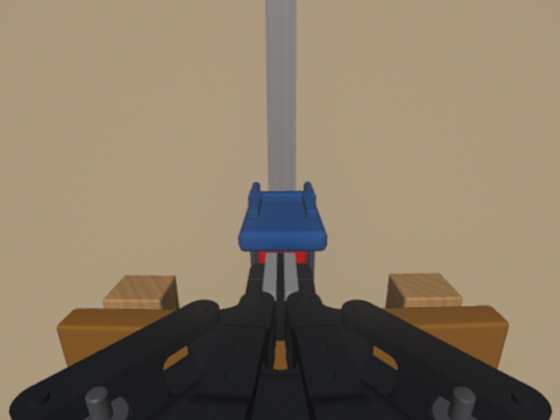

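View pics/s2.png

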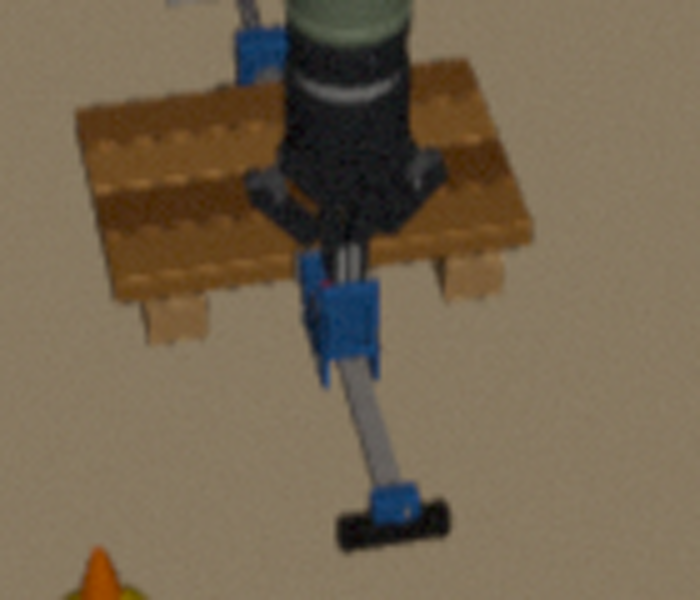

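The fingertip is centred over the button (red visible at (282,257)) and in front of the blue rest. Pressing now.

>>> send_rows(motion=[[[0,0,0.004],[0,0,0],0],[[0,0,0.004],[0,0,0],0],[[0,0,0.003],[0,0,0],0],[[0,0,0.003],[0,0,0],0],[[0,0,0.003],[0,0,0],0],[[0,0,0.003],[0,0,0],0],[[0,0,0],[0,0,0],0],[[0,0,0],[0,0,0],0],[[0,0,0],[0,0,0],0],[[0,0,0],[0,0,0],0]])

```text
t: 5.25
tool_pos: [0.5105, -0.0368, 0.2312]
orientation: [-2.556, -1.826, 0.0]
ft_force: [-2.9, 1.1, 7.2]
grip_width: 0.0001
gripper_force: 3.9
```

>>> send_rows(motion=[[[0,0,0.0015],[0,0,0],0],[[0,0,0],[0,0,0],0],[[0,0,0],[0,0,0],0],[[0.003,0,0],[0,0,0],0],[[0.004,0,0],[0,0,0],0],[[0.005,0,0],[0,0,0],0],[[0.006,0,0],[0,0,0],0],[[0.006,0,0],[0,0,0],0],[[0.006,0,0],[0,0,0],0],[[0,0,0],[0,0,0],0]])

```text
t: 6.5
tool_pos: [0.5202, -0.0082, 0.2297]
orientation: [2.556, 1.827, -0.001]
ft_force: [-2.1, -0.4, 8.3]
grip_width: 0.0
gripper_force: 4.2
```

Run:
```python
from h import *
a=snap("wrist","pics/w3.png");b=snap("scene");s=sensors.sense();print(s["tool_pos"],s["ft_force"])
cv2.imwrite("pics/s3.png",cv2.resize(b["frame"][140:260,210:350,::-1],None,fx=5,fy=5,interpolation=2))
```

```text
[ 0.52020274 -0.00829834  0.22970605] [-4.04582886  0.97198871  8.97279837]
```

View pics/w3.png

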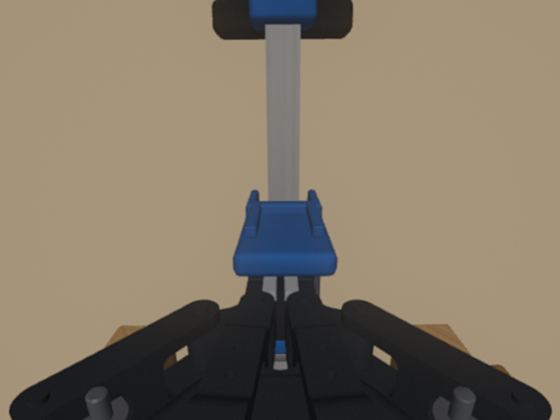

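The jaw is moving with the finger, with its rest at (285,250), and the button is still down. I'll continue pushing.

>>> send_rows(motion=[[[0.006,0,0],[0,0,0],0],[[0.008,0,0],[0,0,0],0],[[0.01,0,0],[0,0,0],0],[[0.01,0,0],[0,0,0],0],[[0.01,0,0],[0,0,0],0],[[0.01,0,0],[0,0,0],0],[[0.01,0,0],[0,0,0],0],[[0.008,0,0],[0,0,0],0],[[0.005,0,0],[0,0,0],0],[[0,0,0],[0,0,0],0]])

```text
t: 7.85
tool_pos: [0.5449, 0.0648, 0.2296]
orientation: [-2.555, -1.826, 0.001]
ft_force: [-3.7, 0.4, 7.9]
grip_width: 0.0003
gripper_force: 4.2
```

>>> send_rows(motion=[[[0.002,0,0],[0,0,0],0],[[0.002,0,0],[0,0,0],0],[[0.002,0,0],[0,0,0],0],[[0.002,0,0],[0,0,0],0],[[0.001,0,0],[0,0,0],0],[[0,0,0],[0,0,0],0],[[0,0,0],[0,0,0],0],[[0,0,0],[0,0,0],0],[[0,0,0],[0,0,0],0],[[0,0,0],[0,0,0],0]])

```text
t: 9.1
tool_pos: [0.5479, 0.0718, 0.2297]
orientation: [2.555, 1.823, -0.005]
ft_force: [-4.1, -4.7, 7.5]
grip_width: 0.0
gripper_force: 4.2
```

Run:
```python
from h import *
a=snap("wrist","pics/w4.png");s=sensors.sense();print(s["tool_pos"],s["ft_force"])
```

```text
[0.54793292 0.07173613 0.22967828] [-3.22129429 -3.92697733  8.6294912 ]
```

View pics/w4.png

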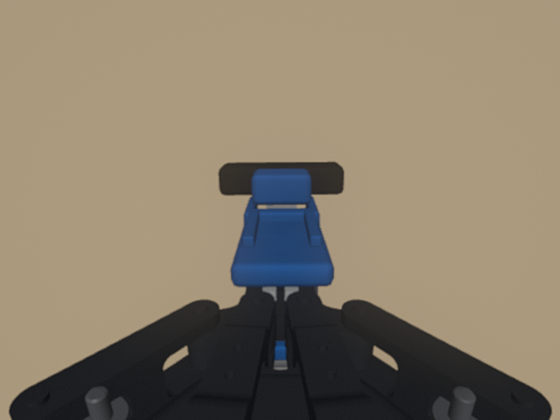

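The jaw looks nearly against the stop, since the back force is now about 5 N. I'll push a little more to confirm.

>>> send_rows(motion=[[[0.001,0,0],[0,0,0],0],[[0.001,0,0],[0,0,0],0],[[0.001,0,0],[0,0,0],0],[[0.001,0,0],[0,0,0],0],[[0,0,0],[0,0,0],0],[[0,0,0],[0,0,0],0],[[0,0,0],[0,0,0],0],[[0,0,0],[0,0,0],0],[[0,0,0],[0,0,0],0],[[0,0,0],[0,0,0],0]])

```text
t: 10.4
tool_pos: [0.5485, 0.0735, 0.2297]
orientation: [2.553, 1.818, -0.014]
ft_force: [-7.8, -14.8, 11.9]
grip_width: -0.0002
gripper_force: 10.9
```

The back force rose to about 16 N with only 2 mm of travel, so the jaw is on the stop. I'll relax the push and lift straight up.

>>> send_rows(motion=[[[-0.002,0,0],[0,0,0],0],[[-0.002,0,0],[0,0,0],0],[[0,0,-0.003],[0,0,0],0],[[0,0,-0.004],[0,0,0],0],[[-0.002,0,-0.005],[0,0,0],0],[[-0.002,0,-0.01],[0,0,0],0],[[0,0,-0.02],[0,0,0],0],[[0,0,-0.04],[0,0,0],0],[[0,0,-0.05],[0,0,0],0],[[0,0,-0.04],[0,0,0],0]])

```text
t: 11.65
tool_pos: [0.547, 0.0691, 0.4034]
orientation: [2.556, 1.826, 0.002]
ft_force: [0.6, -0.6, 0.3]
grip_width: 0.0001
gripper_force: 0.0
```

>>> send_rows(motion=[[[-0.03,0,0],[0,0,0],0],[[-0.03,0,0],[0,0,0],0],[[0,0,0],[0,0,0],0],[[0,0,0],[0,0,0],0],[[0,0,0],[0,0,0],0],[[0,0,0],[0,0,0],0],[[0,0,0],[0,0,0],0],[[0,0,0],[0,0,0],0],[[0,0,0],[0,0,0],0],[[0,0,0],[0,0,0],0]])

```text
t: 12.9
tool_pos: [0.5275, 0.0124, 0.4012]
orientation: [-2.556, -1.826, 0.0]
ft_force: [-0.5, 0.5, -0.3]
grip_width: 0.0
gripper_force: 0.0
```

Run:
```python
from h import *
a=snap("wrist","pics/w5.png");s=sensors.sense();print(s["t"],s["tool_pos"],s["ft_force"])
h=cv2.cvtColor(a["frame"],cv2.COLOR_RGB2HSV)
m=((h[...,0]<6)|(h[...,0]>174))&(h[...,1]>150)&(h[...,2]>80)
p=np.argwhere(m)[:,::-1].mean(0);q=onz(a,p,.066);print(p,q,np.linalg.norm(q[:2]-[.5105,-.0383]))
```

```text
12.95 [0.52751605 0.01232789 0.40117995] [ 0.40904049 -0.10285062 -0.37760244]
[281.01744966 129.48322148] [0.54541329 0.06551414 0.066     ] 0.1095276850424659
```

View pics/w5.png

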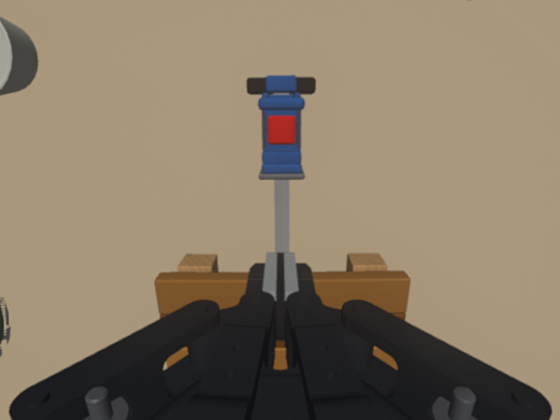

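The jaw stands at the end stop with the red button at (281,129), 109.5 mm from where it started. The button is up, the board is in place and the arm is clear.

```bash
python3 -c "
from h import *
print(order.sign_off())"
```

```text
the job is handed in; nothing more can be done
None
```

The clamp is open: the jaw is against the end stop (109.5 mm of travel measured), the button has sprung up, the board looks undisturbed in the last wrist view, the arm is clear, and the job was handed in at about 13 s with no verdict returned.

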